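# Fit the platen onto the food press

### The arm

A 7-joint arm with a two-finger parallel gripper is mounted at the origin on a cart in front of the work surface, level with it; the furniture and walls round the work are solid. World frame = base frame: x ahead of the robot, y to its left, z up, the work surface at z = 0. Lengths are in m, angles in rad, forces in N, time in s.
With the tool pointing down it reaches from about 0.425 to 0.925 m from the base axis. Payload 6.8 kg.
Tool frame: the origin (TCP) lies at the very end of the fingers, on their centre line; the grasp point (between the pads) lies 19 mm behind it (manip.pinch_z is the y of the grasp point in the tool frame, in m); y points along the fingers, x is the direction in which the jaws open and shut, and the axes are right-handed (so a half turn about y gives the same grasp; the last joint's range is limited). The gripper opens to 88 mm and grips with 3 to 60 N. Pads are 20 mm wide; open, the fingers measure 115 mm over their backs; the gripper's body (75 mm by 178 mm) begins 61 mm behind the grasp point.
Start: joints at [1.135, 0.477, 0.022, 1.555, -0.011, 1.109, -0.083], TCP at [0.217, -0.639, 0.223] pointing down, gripper open.
Joint ranges: [-2.96, 2.96], [-0.34, 2.1], [-1.41, 1.46], [0.24, 2.44], [-1.37, 4.51], [0.17, 1.92], [-2.96, 2.96]. Speed limits (rad/s): [2.39, 2.39, 3.14, 3.14, 3.14, 3.14, 3.14].

### API

Orientations are given as [roll, pitch, yaw] about the fixed x, y, z axes, in that order (R = Rz(yaw) Ry(pitch) Rx(roll)).
In Python, from rig import manip, eyes, order gives the robot as it stands.
- The arm moves only by the tool send_rows, never from a script. Its argument "deltas" is a list of rows, each an object with "dp": the shift along the tool's x, y, z in m, a list of three; "twist": the turn, a rotation vector about the tool's x, y, z in rad, a list of three. In form: [{"dp": [x, y, z], "twist": [rx, ry, rz]}, ...]. A call has exactly 5 rows; each row shifts and turns the pose as measured when the row begins, along the tool's axes as they then stand; what a row does not reach is not made up. A row lasts 1/12 s, in which the tool goes at most 41.7 mm and 7.16 degrees, less where a joint would pass 70% of its speed; a pose out of reach is approached as far as the arm can. A call is refused whole if a number of a shift passes 0.0417 or a number of a turn 0.125, either way. A call with a gripper value outside its range is refused whole. "grip" is the opening, from 0 (shut) to 1 (fully open), set as the call begins (left out, the last holds). The fingers move at their own pace and stop on an object; "grip_force" is the grip in N (left out, the last holds). Time passes only in rows, so rows that do not move let the fingers close, or fill a call up. It gives the time, the measured TCP pose, the force and the opening at its end, in the units of the state.
- manip.get_obs(): the state, without advancing time (a new reading comes with each control period).
- eyes.grab_frame(name): name is "side" or "top" or "wrist"; returns a dict with "color" (384x512x3 uint8, red, green, blue), "range_z" (384x512 float32, m along the optical axis (not along the pixel's ray), 0 where there is no reading), "intrinsics" (3x3 intrinsics, pixels), "rvec" (rotation vector, rad) and "tvec" (3), from world to camera coordinates, as OpenCV has them; the wrist camera has in their place "tool_from_camera" (4x4, takes a point from camera to tool coordinates, whose origin is the TCP and whose axes are the tool frame's). Camera axes: x right, y down, z forward; pixel columns grow to the right and rows downward; lengths in m; the calibration is good to about 2 mm. A picture is of the moment at which its call begins: read the wrist's pose just before it.
- order.sign_off(): hands the job in, once; it reports no verdict.
The state is a dict: "t": time; "joint_positions": joint angles; "qvel": joint speeds; "effort": joint torques, N m; "tool_pos": TCP position; "tcp_rot": TCP orientation; "ft_force": force on the tool from outside, world axes, zero at the start; "ft_torque": the same for the moment, N m; "opening": finger opening in m.
Only numpy, scipy, OpenCV 4.12 (cv2) and the standard library are available. Lean on these libraries where they do the work, as an engineer would, in place of code of your own. Each camera call takes 0.05 s, during which the arm holds its last target. There are 200 camera calls.

### The job

Put the food press back together: take the steel platen that has the drilled tongue by its handle, lower it level over the press's tall guide rod with the rod through the hole, and set it down gently, flat and square on the white bed, without letting it drop down the rod. Let go of it, and leave the grill weight, the similar plate without a hole, where it stands.

Things in the scene. Friction and masses are not known exactly. Their poses are not given: they have to be found in the camera images.
- platen_grip (a point): Centre of the loose platen's black handle bar (70 x 18 x 24 mm on two thin posts), 44 mm above the underside; x along the bar to the drilled tongue, y across the bar, z up. Steel plate 8 mm thick, 110 mm wide, from 70 mm behind to 55 mm ahead; a 60 mm wide tongue goes on to 115 mm ahead. Lies flat on the work surface, 0.26 to 0.44 kg, balanced within 10 mm of the bar's centre.
- platen_hole (a point): Centre of the platen's vertical through hole, level with its underside: 85 mm ahead (x) of the handle's centre and 44 mm below it. Hole 34 mm in diameter, 18 mm long with the low collar round it on top. Same axes as the handle.
- press: The press, fixed: steel base 190 x 120 mm, white bed 110 x 105 mm with its top 30 mm above the work surface, guide rod behind the bed. Origin on the work surface under the bed's centre; x points from bed to rod, z up. With the platen seated, its handle's centre is 74 mm straight above the origin and its x axis points like the press's.
- rod_top (a point): Domed top end of the press's vertical steel guide rod: 85 mm from the press's origin along its x, 150 mm above the work surface. Rod 14 mm in diameter; the 26 mm nut at its foot (top 22 mm up) stays below the seated platen.
- grill_weight: Bystander to leave alone: loose steel plate 140 x 110 x 8 mm with the same handle as the platen, but no tongue and no hole. Origin at the centre of its underside, x along its handle. (The bare rod on a round foot further back is a kitchen-roll stand, no part of the press.)

How it is judged:
On the way:
1. the platen is threaded on the upper part of the rod, level (within 12 degrees), its underside more than 50 mm above the work surface (horizontal distance between platen_hole and rod_top below 0.016 m and height (world z) of platen_hole between 0.05 and 0.14 m and angle between platen_hole's own z axis and vertical below 0.21 rad), for 0.1 s.
At the end, for the whole second after the job is handed in: The platen lies still and flat on the white bed (underside 26 to 34 mm up, tilt under 4 degrees), rod through its hole (centres within 16 mm), handle within 30 mm of the bed's centre and under 15 degrees from the press's direction; the grill weight is within 30 mm of where it stood (horizontal distance between platen_hole and rod_top below 0.016 m and horizontal distance between platen_grip and press below 0.03 m and z of platen_hole in the frame of press between 0.026 and 0.034 m and angle between the x axis of platen_grip and the x axis of press, either way round below 0.26 rad and angle between platen_hole's own z axis and vertical below 0.07 rad and linear speed of platen below 0.02 m/s and distance of grill_weight from where it was at the start of the episode below 0.03 m); the robot touches nothing.
It fails at once if the platen is dropped down the rod (faster than 0.6 m/s while threaded) (horizontal distance between platen_hole and rod_top below 0.016 m and height (world z) of platen_hole below 0.15 m and linear speed of platen above 0.6 m/s).
It fails at once if the grill weight is moved more than 50 mm (distance of grill_weight from where it was at the start of the episode above 0.05 m).
It also fails if it takes over 53 s, if anything falls off the work surface, if the arm or the gripper's body presses on something with over 40 N, if the wrist force passes 120 N, or if a joint passes its speed limit or range.

## Working session

There is one attempt and no reset: what is moved stays moved. The work goes in short steps, Python scripts to look and compute and a tool call to move; the robot and the scene stay as the last step left them, time stands still between calls to the robot, and variables do not carry over. Pictures are saved under pics/ and viewed, about 8 in all and at most 12, crops included, and the job is handed in when it is done.

Besides the shell and the picture viewer there is one more tool, called after "Emit:" as name(argument=value, ...), one argument or row to a line, values as JSON. send_rows: Moves the arm, as the interface text tells. Its arguments: {"type":"object","properties":{"deltas":{"type":"array","items":{"type":"object","properties":{"dp":{"type":"array","items":{"type":"number"}},"twist":{"type":"array","items":{"type":"number"}}}}},"grip":{"type":"number"},"grip_force":{"type":"number"}},"required":["deltas"]}

```bash
mkdir -p pics; cat > h.py <<'E'
import numpy as np,cv2
from rig import manip,eyes,order
def cloud(f):
    K=f["intrinsics"];z=f["range_z"];v,u=np.mgrid[:z.shape[0],:z.shape[1]]
    P=np.dstack([(u-K[0,2])/K[0,0]*z,(v-K[1,2])/K[1,1]*z,z])
    R=cv2.Rodrigues(np.array(f["rvec"],float))[0]
    W=(P-np.array(f["tvec"]).ravel())@R
    W[z<=0]=np.nan
    return W
def save(f,n): cv2.imwrite("pics/"+n,cv2.cvtColor(f["color"],cv2.COLOR_RGB2BGR))
E
python3 - <<'E'
from h import *
print(manip.get_obs(), manip.pinch_z)
for n in("top","side"):
    f=eyes.grab_frame(n); save(f,n+"0.png"); np.savez(n+"0.npz",**f)
    W=cloud(f); print(n,f["intrinsics"][0,0],np.nanpercentile(W.reshape(-1,3),[1,50,99],axis=0))
E
```

```text
{'t': 0.0, 'joint_positions': array([ 1.13488564,  0.47780916,  0.02232952,  1.5564057 , -0.01147644,
        1.10928938, -0.08310913]), 'qvel': array([ 0.00175557,  0.0023491 ,  0.00088992, -0.00024149, -0.00047294,
        0.00018617,  0.00017743]), 'effort': array([ 7.26009675e-04, -5.82856929e+01,  1.53481431e+00, -2.72608942e+01,
       -5.43845119e-02,  1.71078381e-02,  1.86978473e-04]), 'tool_pos': array([ 0.21713008, -0.63851084,  0.22169477]), 'tcp_rot': array([-1.57094497,  0.00177725, -1.24295325]), 'ft_force': array([ 0.5800892 , -0.18883628, -0.0772909 ]), 'ft_torque': array([-0.00434413,  0.00735149, -0.00332767]), 'opening': 0.08790849525170645} -0.0187
top 432.26347838175036 [[-0.05845685 -1.18587103 -0.9211165 ]
 [ 0.62016888  0.01097238 -0.81781611]
 [ 1.70613791  1.20935135  0.132939  ]]
side 360.6380568025187 [[-1.45362485 -2.65843833 -0.92260267]
 [ 0.58405479 -0.16358004 -0.20399787]
 [ 2.79395281  0.38168671  0.3273794 ]]
```

View pics/top0.png

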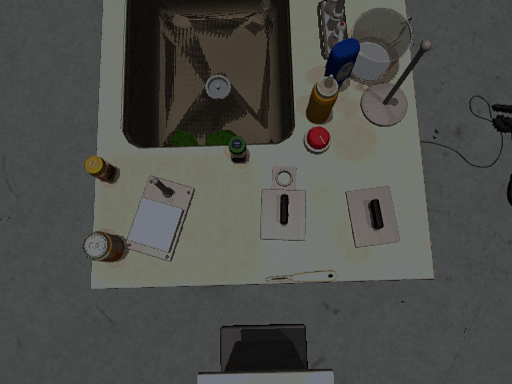

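View pics/side0.png

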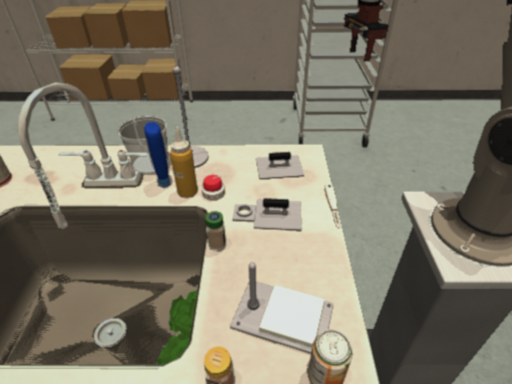

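The top view shows the platen with its tongue ring at (285,178) and handle at (284,208). The grill weight is at (374,214), the press bed at (157,225) and the rod from its foot near (168,192) to its top at (153,180). A jar stands at (103,247), close to the press. The side view agrees: rod top at (252,265), platen hole at (243,212).

```bash
python3 - <<'E'
from h import *
f=dict(np.load("top0.npz"));W=cloud(f);c=f["color"].astype(int);g=dict(np.load("side0.npz"));V=cloud(g);d=g["color"].astype(int)
def reg(A,x0,x1,y0,y1):
    m=np.zeros(A.shape[:2],bool);m[y0:y1,x0:x1]=1;return m
def rep(n,m,W):
    P=W[m];P=P[~np.isnan(P[:,0])];r=cv2.minAreaRect(P[:,:2].astype(np.float32)*1000)
    print(n,len(P),"med",np.median(P,0).round(4),"rect",np.round(r[0],1),np.round(r[1],1),round(r[2],1),"z",np.percentile(P[:,2],[5,95]).round(4))
    b=cv2.boxPoints(r); e=b[1]-b[0]; e2=b[2]-b[1]; L=e if np.hypot(*e)>np.hypot(*e2) else e2; print("  long axis deg",round(np.degrees(np.arctan2(L[1],L[0])),1))
    u=P[:,:2]; w,v=np.linalg.eigh(np.cov(u.T)); print("  pca",np.degrees(np.arctan2(v[1,1],v[0,1])).round(1))
print("table",np.nanmedian(W[220:260,200:250],(0,1)),np.nanmedian(V[250:275,290:330],(0,1)))
for n,A,C,R in(("top",W,c,(255,310,160,245)),("side",V,d,(228,305,190,235))):
    m=reg(A,*R); rep(n+" handle",m&(C.sum(2)<120)&(A[...,2]>.03)&(A[...,2]<.08),A)
    rep(n+" plate",m&(A[...,2]>.004)&(A[...,2]<.03),A)
for n,A,C,R in(("top",W,c,(125,197,170,262)),("side",V,d,(228,335,255,352))):
    m=reg(A,*R); 
    if n=="side": m&=~reg(A,310,352,328,384)
    rep(n+" bed",m&(A[...,2]>.025)&(A[...,2]<.036),A)
    rep(n+" base",m&(A[...,2]>.006)&(A[...,2]<.036),A)
    rep(n+" rod",m&(A[...,2]>.06)&(A[...,2]<.2),A)
    rep(n+" rodtop",m&(A[...,2]>.135)&(A[...,2]<.2),A)
rep("weight handle",reg(W,345,400,185,248)&(c.sum(2)<120)&(W[...,2]>.03),W)
rep("jar",reg(W,80,127,228,265)&(W[...,2]>.04),W)
rep("cap",reg(W,80,120,150,185)&(W[...,2]>.03),W)
a=cv2.resize(f["color"][140:270,75:310],None,fx=3.2,fy=3.2);b=cv2.resize(g["color"][185:384,200:360],None,fx=2,fy=2)
cv2.imwrite("pics/crop.png",cv2.convertScaleAbs(a[...,::-1],alpha=1.5))
E
```

```text
table [ 0.46118     0.09064509 -0.0008796 ] [ 0.44982766  0.10392582 -0.00208385]
top handle 219 med [ 0.5235 -0.0555  0.0547] rect [524.7 -55.4] [16.8 67.3] 87.8 z [0.0502 0.0581]
  long axis deg -2.2
  pca 176.3
top plate 2394 med [ 0.5305 -0.0545  0.008 ] rect [555.9 -52.5] [130.7 200.5] 87.2 z [0.0049 0.0124]
  long axis deg -2.8
  pca 176.5
side handle 169 med [ 0.5266 -0.0492  0.0506] rect [527.7 -51.8] [13.6 60.8] 86.2 z [0.0398 0.0554]
  long axis deg -3.8
  pca 176.7
side plate 1380 med [ 0.5389 -0.0454  0.0067] rect [551.6 -57.8] [113.9 183.7] 85.9 z [0.0046 0.016 ]
  long axis deg -4.1
  pca 174.7
top bed 1935 med [0.4999 0.2556 0.0299] rect [519.1 250.5] [105.9 148.4] 71.7 z [0.0267 0.033 ]
  long axis deg -18.3
  pca 160.4
top base 3551 med [0.5121 0.2467 0.0273] rect [527.3 272.1] [167.  190.2] 71.6 z [0.0094 0.0324]
  long axis deg -18.4
  pca 160.8
top rod 98 med [0.5779 0.2262 0.1258] rect [580.3 229.1] [12.4 12.8] 44.2 z [0.0686 0.1505]
  long axis deg -45.8
  pca 135.7
top rodtop 39 med [0.5797 0.2284 0.1475] rect [580.7 229.1] [11.6 12.5] 45.3 z [0.1391 0.1513]
  
[... 234 characters left out ...]
9.6] 71.5 z [0.0092 0.0304]
  long axis deg -18.5
  pca 171.3
side rod 224 med [0.5833 0.2346 0.1132] rect [583.9 231.8] [11.2 13.7] 78.0 z [0.066  0.1469]
  long axis deg -12.0
  pca -177.4
side rodtop 58 med [0.5843 0.2331 0.1442] rect [583.8 231.6] [10.8 13.5] 78.0 z [0.1362 0.1489]
  long axis deg -12.0
  pca 178.6
weight handle 254 med [ 0.5056 -0.2724  0.0547] rect [ 506.8 -274.6] [68.1 17.9] 7.1 z [0.0419 0.0579]
  long axis deg 7.1
  pca -174.0
jar 923 med [0.4448 0.357  0.1093] rect [446.4 365.9] [61.5 65.4] 72.4 z [0.0529 0.1147]
  long axis deg -17.6
  pca 78.0
cap 530 med [0.6305 0.3758 0.097 ] rect [634.6 384.4] [45.3 43.4] 79.6 z [0.0383 0.1031]
  long axis deg 79.6
  pca 103.9
```

View pics/crop.png

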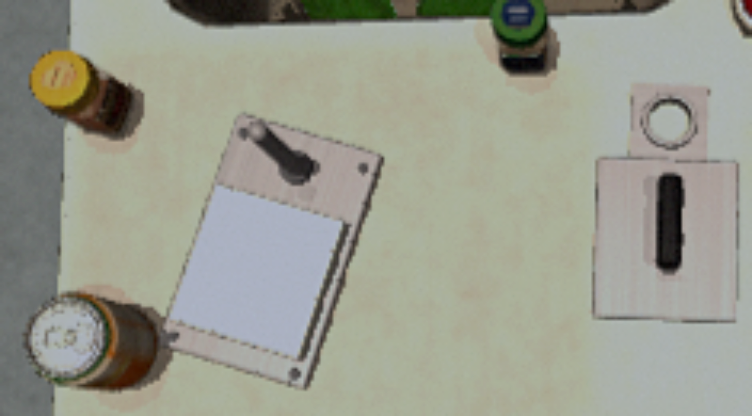

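Two views agree, and the sizes match what was given:

| Item | Position (m) | Yaw |
|---|---|---|
| Platen handle | about (0.526, -0.054) | about -3.2° |
| Press origin | about (0.501, 0.257) | -18.4° |
| Rod | about (0.582, 0.230) | n/a |

I'll start the approach now.

Emit:
send_rows(
  deltas=[
    {"dp": [-0.028,0,0.03],"twist": [0,0,0]},
    {"dp": [-0.028,0,0.03],"twist": [0,0,0]},
    {"dp": [-0.028,0,0.03],"twist": [0,0,0]},
    {"dp": [-0.028,0,0.03],"twist": [0,0,0]},
    {"dp": [-0.028,0,0.03],"twist": [0,0,0]},
  ],
  grip=1,
)

```text
t: 0.52
tool_pos: [0.3081, -0.46, 0.2176]
tcp_rot: [-1.578, 0.003, -1.261]
ft_force: [0.9, -0.3, -0.2]
opening: 0.0881
```

Emit:
send_rows(
  deltas=[
    {"dp": [-0.028,0,0.03],"twist": [0,0,0]},
    {"dp": [-0.028,0,0.03],"twist": [0,0,0]},
    {"dp": [-0.028,0,0.03],"twist": [0,0,0]},
    {"dp": [-0.028,0,0.03],"twist": [0,0,0]},
    {"dp": [-0.028,0,0.03],"twist": [0,0,0]},
  ],
)

```text
t: 0.93
tool_pos: [0.4067, -0.2763, 0.216]
tcp_rot: [-1.579, 0.004, -1.262]
ft_force: [-0.2, -0.0, -1.1]
opening: 0.088
```

```bash
cat >> h.py <<'E'
from scipy.spatial.transform import Rotation as Ro
def pose():
    o=manip.get_obs(); return o,np.array(o["tool_pos"]),Ro.from_euler("xyz",o["tcp_rot"]).as_matrix()
def goto(p,yaw):
    """tool-frame shift and turn from the measured pose to TCP p, tool down, jaw axis yaw (deg)"""
    o,t,R=pose(); T=Ro.from_euler("xyz",[-np.pi/2,0,np.radians(yaw)]).as_matrix()
    print("t %.2f"%o["t"],"tcp",t.round(4),"rpy",np.degrees(o["tcp_rot"]).round(2),"open %.4f"%o["opening"],"F",np.round(o["ft_force"],1),"j",np.round(o["joint_positions"],2))
    print("dp",(R.T@(np.array(p)-t)).round(4),"dp in target axes",(T.T@(np.array(p)-t)).round(4),"twist",Ro.from_matrix(R.T@T).as_rotvec().round(4))
E
python3 -c "
from h import *
goto([.526,-.054,.16],-93.2)"
```

```text
t 0.93 tcp [ 0.4067 -0.2763  0.216 ] rpy [-90.5    0.23 -72.29] open 0.0880 F [-0.2 -0.  -1.1] j [ 0.62  0.2  -0.17  1.98  0.04  0.98 -0.84]
dp [-0.1753  0.0551  0.1817] dp in target axes [-0.2286  0.056   0.1067] twist [ 0.0093  0.365  -0.0024]
```

Emit:
send_rows(
  deltas=[
    {"dp": [-0.03,0.004,0.025],"twist": [0.002,0.08,0]},
    {"dp": [-0.03,0.004,0.025],"twist": [0.002,0.08,0]},
    {"dp": [-0.03,0.004,0.025],"twist": [0.002,0.08,0]},
    {"dp": [-0.03,0.004,0.025],"twist": [0.002,0.08,0]},
    {"dp": [-0.03,0.004,0.025],"twist": [0,0.06,0]},
  ],
)

```text
t: 1.35
tool_pos: [0.5091, -0.101, 0.1956]
tcp_rot: [-1.572, 0.001, -1.657]
ft_force: [0.3, -0.8, -0.1]
opening: 0.0879
```

```bash
python3 -c "
from h import *
goto([.526,-.054,.16],-93.2)"
```

```text
t 1.35 tcp [ 0.5091 -0.101   0.1956] rpy [-9.008e+01  8.000e-02 -9.494e+01] open 0.0879 F [ 0.3 -0.8 -0.1] j [ 0.29  0.27 -0.25  1.94  0.08  0.95 -1.65]
dp [-0.0483  0.0356  0.0128] dp in target axes [-0.0479  0.0356  0.0142] twist [ 0.0014 -0.0304 -0.0015]
```

Emit:
send_rows(
  deltas=[
    {"dp": [-0.022,0.016,0.007],"twist": [0,-0.015,0]},
    {"dp": [-0.018,0.014,0.006],"twist": [0,-0.015,0]},
    {"dp": [-0.008,0.006,0.002],"twist": [0,0,0]},
    {"dp": [0,0,0],"twist": [0,0,0]},
    {"dp": [0,0,0],"twist": [0,0,0]},
  ],
)

```text
t: 1.77
tool_pos: [0.5319, -0.0422, 0.1574]
tcp_rot: [-1.572, 0.005, -1.617]
ft_force: [-0.7, -1.1, 0.1]
opening: 0.0884
```

```bash
python3 - <<'E'
from h import *
goto([.526,-.054,.1],-93.2)
o,t,R=pose();f=eyes.grab_frame("wrist");save(f,"w1.png");np.savez("w1.npz",t=t,R=R,**f)
M=f["tool_from_camera"];K=f["intrinsics"];z=f["range_z"];v,u=np.mgrid[:384,:512]
P=np.dstack([(u-K[0,2])/K[0,0]*z,(v-K[1,2])/K[1,1]*z,z])@M[:3,:3].T+M[:3,3]
W=P@R.T+t; W[z<=0]=np.nan
C=f["color"].astype(int)
m=(C.sum(2)<150)&(W[...,2]>.035)&(W[...,2]<.07)&(abs(W[...,1]+.054)<.06)&(abs(W[...,0]-.526)<.07)
r=cv2.minAreaRect((W[m][:,:2]*1000).astype(np.float32));print("handle",m.sum(),r,np.median(W[m],0))
m=(W[...,2]>.004)&(W[...,2]<.024)&(W[...,0]>.40)&(abs(W[...,1]+.054)<.12)
r=cv2.minAreaRect((W[m][:,:2]*1000).astype(np.float32));print("plate",m.sum(),r)
m=(W[...,2]>.012)&(W[...,2]<.024)&(abs(W[...,0]-.611)<.03)&(abs(W[...,1]+.058)<.03)
r=cv2.minAreaRect((W[m][:,:2]*1000).astype(np.float32));print("collar",m.sum(),r)
E
```

```text
t 1.77 tcp [ 0.5319 -0.0422  0.1574] rpy [-90.05   0.31 -92.62] open 0.0884 F [-0.7 -1.1  0.1] j [ 0.19  0.34 -0.27  1.94  0.11  0.88 -1.76]
dp [ 0.0124  0.0573 -0.0053] dp in target axes [ 0.0122  0.0574 -0.0053] twist [ 0.0009  0.0101 -0.0054]
handle 1068 ((531.9636840820312, -58.08134078979492), (16.769859313964844, 60.97483825683594), 86.42896270751953) [ 0.54016258 -0.05892094  0.05578653]
plate 16173 ((569.0870361328125, -46.463592529296875), (223.942626953125, 223.04637145996094), 87.0542984008789)
collar 873 ((612.0069580078125, -63.83992004394531), (42.94148254394531, 42.98345947265625), 73.75331115722656)
```

View pics/w1.png

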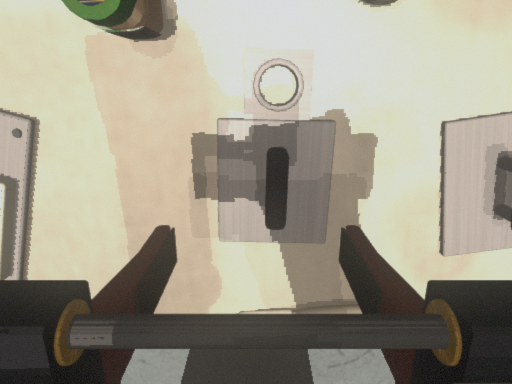

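The wrist view shows the handle at (277,188), the hole at (278,85), and the open jaws either side of the handle. The arm may still have been moving, so I'll settle and measure again lower down.

Emit:
send_rows(
  deltas=[
    {"dp": [0.006,0.02,-0.003],"twist": [0,0.01,-0.005]},
    {"dp": [0.006,0.01,-0.003],"twist": [0,0,0]},
    {"dp": [0,0,0],"twist": [0,0,0]},
    {"dp": [0,0,0],"twist": [0,0,0]},
    {"dp": [0,0,0],"twist": [0,0,0]},
  ],
)

```text
t: 2.23
tool_pos: [0.5246, -0.0625, 0.13]
tcp_rot: [-1.568, -0.003, -1.638]
ft_force: [0.4, 0.3, 0.8]
opening: 0.0876
```

```bash
cat >> h.py <<'E'
def wcloud():
    o,t,R=pose();f=eyes.grab_frame("wrist")
    M=f["tool_from_camera"];K=f["intrinsics"];z=f["range_z"];v,u=np.mgrid[:384,:512]
    P=np.dstack([(u-K[0,2])/K[0,0]*z,(v-K[1,2])/K[1,1]*z,z])@M[:3,:3].T+M[:3,3]
    W=P@R.T+t; W[z<=0]=np.nan
    return f,W
E
cat > m.py <<'E'
from h import *
f,W=wcloud();C=f["color"].astype(int)
print("table z",np.nanmedian(W[180:300,130:200],(0,1)),"qvel",np.abs(manip.get_obs()["qvel"]).max())
m=(C.sum(2)<150)&(W[...,2]>.05)&(W[...,2]<.07)&(abs(W[...,1]+.054)<.03)&(abs(W[...,0]-.526)<.05)
r=cv2.minAreaRect((W[m][:,:2]*1000).astype(np.float32));print("handle",m.sum(),np.round(r[0],1),np.round(r[1],1),r[2],np.median(W[m],0).round(4))
m=(W[...,2]>.012)&(W[...,2]<.024)&(abs(W[...,0]-.611)<.03)&(abs(W[...,1]+.058)<.03)
r=cv2.minAreaRect((W[m][:,:2]*1000).astype(np.float32));print("collar",m.sum(),np.round(r[0],1),np.round(r[1],1))
m=(W[...,2]>.004)&(W[...,2]<.012)&(abs(W[...,0]-.52)<.08)&(abs(W[...,1]+.058)<.08)
r=cv2.minAreaRect((W[m][:,:2]*1000).astype(np.float32));print("plate",m.sum(),np.round(r[0],1),np.round(r[1],1),r[2])
goto([.526,-.056,.025],-93.2)
E
python3 m.py
```

```text
table z [5.08531647e-01 8.54974654e-03 1.35703671e-04] qvel 0.010417870633320636
handle 930 [532.7 -58.5] [16.3 56.9] 85.0538558959961 [ 0.5331 -0.0589  0.0559]
collar 1075 [612.2 -63.9] [42.9 42.9]
plate 15607 [529.9 -58.3] [110.2 143.9] 86.36707305908203
t 2.28 tcp [ 0.5249 -0.0625  0.1302] rpy [-89.8   -0.17 -93.88] open 0.0879 F [-0.1 -0.8 -0.1] j [ 0.21  0.36 -0.26  1.98  0.13  0.81 -1.76]
dp [-0.0069  0.1052  0.0003] dp in target axes [-0.0066  0.1052  0.0008] twist [-0.0034 -0.0118  0.0029]
```

Emit:
send_rows(
  deltas=[
    {"dp": [-0.003,0.03,0.001],"twist": [-0.003,-0.006,0.003]},
    {"dp": [-0.002,0.03,0.001],"twist": [0,0,0]},
    {"dp": [0,0.025,0],"twist": [0,0,0]},
    {"dp": [0,0.012,0],"twist": [0,0,0]},
    {"dp": [0,0,0],"twist": [0,0,0]},
  ],
)

```text
t: 2.7
tool_pos: [0.5342, -0.0585, 0.036]
tcp_rot: [-1.557, 0.001, -1.634]
ft_force: [0.0, 0.4, -0.2]
opening: 0.0883
```

```bash
python3 -c "
from h import *
goto([.5275,-.058,.025],-93.7)"
```

```text
t 2.70 tcp [ 0.5342 -0.0585  0.036 ] rpy [-8.919e+01  3.000e-02 -9.363e+01] open 0.0883 F [ 0.   0.4 -0.2] j [ 0.17  0.51 -0.22  2.02  0.19  0.61 -1.82]
dp [-0.0001  0.0109 -0.0069] dp in target axes [-0.0001  0.011  -0.0067] twist [-0.0142  0.0013 -0.0006]
```

Emit:
send_rows(
  deltas=[
    {"dp": [0,0.005,-0.004],"twist": [-0.01,0,0]},
    {"dp": [0,0.005,-0.002],"twist": [-0.004,0,0]},
    {"dp": [0,0.001,0],"twist": [0,0,0]},
    {"dp": [0,0,0],"twist": [0,0,0]},
    {"dp": [0,0,0],"twist": [0,0,0]},
  ],
)

```text
t: 3.12
tool_pos: [0.5305, -0.0581, 0.0276]
tcp_rot: [-1.567, 0.001, -1.634]
ft_force: [-0.3, 1.0, 0.4]
opening: 0.0878
```

```bash
python3 -c "
from h import *
goto([.5275,-.058,.025],-93.7)"
```

```text
t 3.12 tcp [ 0.5305 -0.0581  0.0276] rpy [-8.978e+01  5.000e-02 -9.364e+01] open 0.0878 F [-0.3  1.   0.4] j [ 0.17  0.53 -0.22  2.03  0.2   0.6  -1.82]
dp [ 0.0001  0.0026 -0.003 ] dp in target axes [ 0.0001  0.0026 -0.003 ] twist [-0.0039  0.0011 -0.0008]
```

Emit:
send_rows(
  deltas=[
    {"dp": [0,0.003,-0.003],"twist": [-0.004,0,0]},
    {"dp": [0,0,0],"twist": [0,0,0]},
    {"dp": [0,0,0],"twist": [0,0,0]},
    {"dp": [0,0,0],"twist": [0,0,0]},
    {"dp": [0,0,0],"twist": [0,0,0]},
  ],
  grip=0,
  grip_force=45,
)

```text
t: 3.53
tool_pos: [0.5286, -0.0581, 0.0262]
tcp_rot: [-1.568, 0.001, -1.635]
ft_force: [-0.2, -0.5, 0.4]
opening: 0.0578
```

Emit:
send_rows(
  deltas=[
    {"dp": [0,0,0],"twist": [0,0,0]},
    {"dp": [0,0,0],"twist": [0,0,0]},
    {"dp": [0,0,0],"twist": [0,0,0]},
    {"dp": [0,0,0],"twist": [0,0,0]},
    {"dp": [0,0,0],"twist": [0,0,0]},
  ],
)

```text
t: 3.95
tool_pos: [0.5287, -0.0581, 0.0263]
tcp_rot: [-1.568, 0.001, -1.635]
ft_force: [-0.7, 1.0, -0.7]
opening: 0.0241
```

```bash
python3 -c "
from h import *
goto([.5275,-.058,.21],-93.7)"
```

```text
t 3.95 tcp [ 0.5287 -0.0581  0.0263] rpy [-8.982e+01  4.000e-02 -9.365e+01] open 0.0241 F [-0.7  1.  -0.7] j [ 0.17  0.53 -0.22  2.03  0.2   0.6  -1.82]
dp [-1.000e-04 -1.837e-01 -6.000e-04] dp in target axes [-0.     -0.1837 -0.0012] twist [-0.0032  0.0008 -0.0007]
```

Emit:
send_rows(
  deltas=[
    {"dp": [0,0,0],"twist": [0,0,0]},
    {"dp": [0,0,0],"twist": [0,0,0]},
    {"dp": [0,0,0],"twist": [0,0,0]},
    {"dp": [0,0,0],"twist": [0,0,0]},
    {"dp": [0,-0.006,0],"twist": [0,0,0]},
  ],
)

```text
t: 4.37
tool_pos: [0.5275, -0.0579, 0.0313]
tcp_rot: [-1.57, 0.001, -1.634]
ft_force: [-0.1, 0.2, -4.1]
opening: 0.0176
```

Emit:
send_rows(
  deltas=[
    {"dp": [0,-0.01,0],"twist": [0,0,0]},
    {"dp": [0,-0.015,0],"twist": [0,0,0]},
    {"dp": [0,-0.02,0],"twist": [0,0,0]},
    {"dp": [0,-0.025,0],"twist": [0,0,0]},
    {"dp": [0,-0.025,0],"twist": [0,0,0]},
  ],
)

```text
t: 4.78
tool_pos: [0.521, -0.0578, 0.1263]
tcp_rot: [-1.586, 0.001, -1.634]
ft_force: [0.5, 0.6, -3.5]
opening: 0.018
```

```bash
python3 -c "
from h import *
goto([.5275,-.058,.22],-93.7)"
```

```text
t 4.78 tcp [ 0.521  -0.0578  0.1263] rpy [-9.085e+01  5.000e-02 -9.360e+01] open 0.0180 F [ 0.5  0.6 -3.5] j [ 0.21  0.37 -0.26  1.98  0.13  0.82 -1.76]
dp [-0.0003 -0.0937  0.0051] dp in target axes [-0.0002 -0.0937  0.0065] twist [ 0.0149  0.0017 -0.0008]
```

Grasped: opening 18 mm, about 3.5 N of load. I'll keep lifting, then check the hang in the wrist camera.

Emit:
send_rows(
  deltas=[
    {"dp": [0,-0.025,0.002],"twist": [0.008,0,0]},
    {"dp": [0,-0.025,0.002],"twist": [0.008,0,0]},
    {"dp": [0,-0.02,0.002],"twist": [0.004,0,0]},
    {"dp": [0,-0.012,0],"twist": [0,0,0]},
    {"dp": [0,0,0],"twist": [0,0,0]},
  ],
)

```text
t: 5.2
tool_pos: [0.5267, -0.0581, 0.2198]
tcp_rot: [-1.56, 0.001, -1.633]
ft_force: [-0.3, -0.1, -3.5]
opening: 0.0178
```

Emit:
send_rows(
  deltas=[
    {"dp": [0,0,0],"twist": [0,0,0]},
    {"dp": [0,0,0],"twist": [0,0,0]},
    {"dp": [0,0,0],"twist": [0,0,0]},
    {"dp": [0,0,0],"twist": [0,0,0]},
    {"dp": [0,0,0],"twist": [0,0,0]},
  ],
)

```text
t: 5.62
tool_pos: [0.5235, -0.0581, 0.2171]
tcp_rot: [-1.565, 0.0, -1.633]
ft_force: [-0.5, 0.3, -3.6]
opening: 0.0175
```

```bash
cat > hang.py <<'E'
from h import *
o,t,R=pose();f,W=wcloud()
P=(W-t)@R   # tool coords; y down
Z=P[...,1]  # plate top expected at y=-.019+.036=+.017, collar top +.007
m=(abs(Z-.017)<.012)&(abs(P[...,0])<.07)&(P[...,2]>-.08)&(P[...,2]<.13)
Q=P[m];q=Q[(abs(Q[:,2])<.05)&(abs(Q[:,0])>.02)]
A=np.c_[q[:,0],q[:,2],np.ones(len(q))];s=np.linalg.lstsq(A,q[:,1],rcond=None)[0]
res=abs(A@s-q[:,1]);A=A[res<.004];s=np.linalg.lstsq(A,q[res<.004][:,1],rcond=None)[0]
print("plate plane: slope x,z deg",np.degrees(s[:2]).round(2),"offset",s[2].round(4),len(A))
mc=m&((P[...,1]-s[0]*P[...,0]-s[1]*P[...,2]-s[2])<-.005)&(P[...,2]>.055)&(P[...,2]<.115)&(abs(P[...,0])<.035)
r=cv2.minAreaRect((P[mc][:,[0,2]]*1000).astype(np.float32));print("collar tool x,z",np.round(r[0],1),np.round(r[1],1),mc.sum())
r=cv2.minAreaRect((q[:,[0,2]]*1000).astype(np.float32));print("plate",np.round(r[0],1),np.round(r[1],1),r[2])
save(f,"hang.png")
goto([.5013,.2568,.215],-108.4)
E
python3 hang.py
```

```text
plate plane: slope x,z deg [-0.05  0.13] offset 0.018 14713
collar tool x,z [ 0.9 83.4] [43.  43.2] 2737
plate [0.9 8.6] [ 82.9 110.5] 89.98863983154297
t 5.67 tcp [ 0.5234 -0.0581  0.2169] rpy [-8.971e+01  3.000e-02 -9.356e+01] open 0.0180 F [-0.  -0.5 -4.9] j [ 0.23  0.25 -0.28  1.9   0.08  0.99 -1.72]
dp [-0.3129  0.0019 -0.0416] dp in target axes [-0.2918  0.0019 -0.1203] twist [-0.005   0.259  -0.0011]
```

View pics/hang.png

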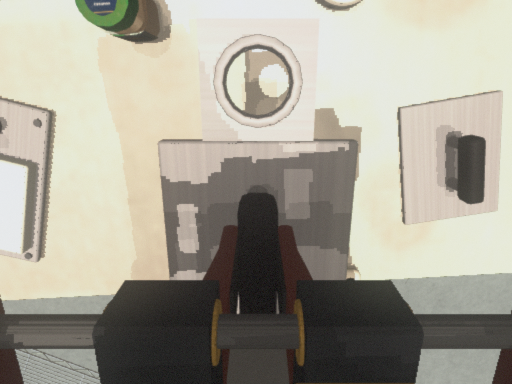

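The platen hangs level, with the hole at tool (x 1, z 83 mm). I'll carry it over beside the press and look at the rod with the wrist camera before covering it.

Emit:
send_rows(
  deltas=[
    {"dp": [-0.01,0,-0.003],"twist": [-0.003,0.015,0]},
    {"dp": [-0.02,0,-0.007],"twist": [-0.002,0.03,0]},
    {"dp": [-0.026,0,-0.01],"twist": [0,0.035,0]},
    {"dp": [-0.03,0,-0.011],"twist": [0,0.035,0]},
    {"dp": [-0.03,0,-0.011],"twist": [0,0.035,0]},
  ],
)

```text
t: 6.08
tool_pos: [0.496, 0.0566, 0.2134]
tcp_rot: [-1.575, -0.004, -1.805]
ft_force: [-0.1, 0.2, -4.3]
opening: 0.0175
```

Emit:
send_rows(
  deltas=[
    {"dp": [-0.03,0,-0.012],"twist": [0,0.035,0]},
    {"dp": [-0.03,0,-0.012],"twist": [0,0.03,0]},
    {"dp": [-0.025,0,-0.01],"twist": [0,0.02,0]},
    {"dp": [-0.015,0,-0.006],"twist": [0,0.01,0]},
    {"dp": [-0.008,0,-0.002],"twist": [0,0,0]},
  ],
)

```text
t: 6.5
tool_pos: [0.4811, 0.1826, 0.211]
tcp_rot: [-1.579, -0.004, -1.9]
ft_force: [0.6, -0.0, -4.3]
opening: 0.0179
```

```bash
python3 -c "
from h import *
goto([.481,.191,.217],-108.4)"
```

```text
t 6.50 tcp [0.4811 0.1826 0.211 ] rpy [ -90.48   -0.25 -108.86] open 0.0179 F [ 0.6 -0.  -4.3] j [-0.15  0.26 -0.39  1.92  0.11  0.99 -2.49]
dp [-0.0079 -0.006  -0.0028] dp in target axes [-0.008  -0.006  -0.0027] twist [ 0.0084 -0.0081  0.0044]
```

Emit:
send_rows(
  deltas=[
    {"dp": [0,-0.008,-0.002],"twist": [0.008,-0.008,0.004]},
    {"dp": [0,-0.004,0],"twist": [0,0,0]},
    {"dp": [0,0,0],"twist": [0,0,0]},
    {"dp": [0,0,0],"twist": [0,0,0]},
    {"dp": [0,0,0],"twist": [0,0,0]},
  ],
)

```text
t: 6.92
tool_pos: [0.4795, 0.1811, 0.2235]
tcp_rot: [-1.571, -0.002, -1.891]
ft_force: [0.3, -0.2, -3.7]
opening: 0.0179
```

```bash
cat > rod.py <<'E'
from h import *
o,t,R=pose();f,W=wcloud();P=(W-t)@R
save(f,"rod.png")
near=np.hypot(W[...,0]-.582,W[...,1]-.230)<.03
for lo,hi in((.10,.13),(.13,.147),(.145,.156)):
    m=near&(W[...,2]>lo)&(W[...,2]<hi)
    if m.sum()>5:
        r=cv2.minAreaRect((W[m][:,:2]*1000).astype(np.float32));print("rod",lo,m.sum(),np.round(r[0],1),np.round(r[1],1),"tool",np.median(P[m],0).round(4),"zmax",W[m][:,2].max())
m=(W[...,2]>.026)&(W[...,2]<.036)&(f["color"].min(2)>120)
print("bed",m.sum(),np.nanmedian(W[m],0))
r=cv2.minAreaRect((W[m][:,:2]*1000).astype(np.float32));print(r)
mc=(P[...,1]<.013)&(P[...,1]>.003)&(P[...,2]>.055)&(P[...,2]<.115)&(abs(P[...,0])<.035)
r=cv2.minAreaRect((P[mc][:,[0,2]]*1000).astype(np.float32));print("collar tool x,z",np.round(r[0],1),np.round(r[1],1),mc.sum())
goto([.5032,.2572,.215],-108.4)
E
python3 rod.py
```

```text
rod 0.1 179 [581.2 223.7] [ 5.9 13.5] tool [-0.071   0.1071  0.0832] zmax 0.129885561358565
rod 0.13 202 [582.4 227.3] [12.9 13.6] tool [-0.0716  0.0807  0.0832] zmax 0.14699101676039594
rod 0.145 316 [582.5 227.7] [12.8 13.1] tool [-0.0759  0.0748  0.0832] zmax 0.15175669982341505
bed 3220 [0.53611583 0.28135579 0.03026541]
((539.8045654296875, 333.4778747558594), (188.67774963378906, 147.11782836914062), 53.914119720458984)
collar tool x,z [ 0.6 83.7] [43.2 43. ] 2739
t 6.97 tcp [0.4795 0.1809 0.2234] rpy [ -90.03   -0.12 -108.36] open 0.0181 F [ 0.5 -0.6 -4.1] j [-0.15  0.24 -0.39  1.92  0.11  1.01 -2.47]
dp [-0.0799  0.0082 -0.0016] dp in target axes [-0.0799  0.0084 -0.0016] twist [0.0005 0.0007 0.0021]
```

View pics/rod.png

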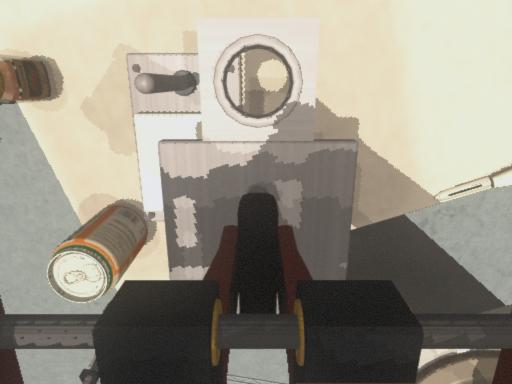

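The wrist camera puts the rod top at tool x -77, z 83 mm, while the hole is at x 0.6, z 83.7. So the shift is about -78 mm along tool x. The top and side cameras agree within 3 mm.

Emit:
send_rows(
  deltas=[
    {"dp": [-0.012,0.001,0],"twist": [0,0,0]},
    {"dp": [-0.022,0,0],"twist": [0,0,0]},
    {"dp": [-0.022,0,-0.001],"twist": [0,0,0]},
    {"dp": [-0.014,0,0],"twist": [0,0,0]},
    {"dp": [-0.006,0,0],"twist": [0,0,0]},
  ],
)

```text
t: 7.38
tool_pos: [0.5055, 0.2522, 0.2212]
tcp_rot: [-1.571, -0.004, -1.902]
ft_force: [0.9, 0.5, -3.6]
opening: 0.0179
```

Emit:
send_rows(
  deltas=[
    {"dp": [0,0,0],"twist": [0,0,0]},
    {"dp": [0,0,0],"twist": [0,0,0]},
    {"dp": [0,0,0],"twist": [0,0,0]},
    {"dp": [0,0,0],"twist": [0,0,0]},
    {"dp": [0,0,0],"twist": [0,0,0]},
  ],
)

```text
t: 7.8
tool_pos: [0.5051, 0.2515, 0.2201]
tcp_rot: [-1.572, -0.007, -1.901]
ft_force: [0.5, -0.2, -3.8]
opening: 0.0178
```

```bash
python3 -c "
from h import *
goto([.5033,.2555,.175],-108.4)"
```

```text
t 7.80 tcp [0.5051 0.2515 0.2201] rpy [ -90.08   -0.38 -108.93] open 0.0178 F [ 0.5 -0.2 -3.8] j [-0.25  0.33 -0.4   1.8   0.15  1.05 -2.61]
dp [-0.0035  0.0451 -0.003 ] dp in target axes [-0.0032  0.0451 -0.003 ] twist [ 0.0015 -0.0092  0.0067]
```

Emit:
send_rows(
  deltas=[
    {"dp": [-0.004,0.006,-0.003],"twist": [0.001,-0.009,0.007]},
    {"dp": [0,0.006,0],"twist": [0,0,0]},
    {"dp": [0,0.003,0],"twist": [0,0,0]},
    {"dp": [0,0,0],"twist": [0,0,0]},
    {"dp": [0,0,0],"twist": [0,0,0]},
  ],
)

```text
t: 8.22
tool_pos: [0.5031, 0.2542, 0.2033]
tcp_rot: [-1.571, -0.0, -1.894]
ft_force: [-1.1, 0.3, -4.6]
opening: 0.0178
```

```bash
cat > thr.py <<'E'
from h import *
import sys
o,t,R=pose();f,W=wcloud();P=(W-t)@R
mc=(P[...,1]<.013)&(P[...,1]>.003)&(P[...,2]>.055)&(P[...,2]<.115)&(abs(P[...,0])<.035)
r=cv2.minAreaRect((P[mc][:,[0,2]]*1000).astype(np.float32));print("collar tool x,z",np.round(r[0],1),np.round(r[1],1))
c=np.array(r[0])/1000
m=(W[...,2]>.135)&(W[...,2]<.156)&(np.hypot(P[...,0]-c[0],P[...,2]-c[1])<.019)
Q=P[m]
if len(Q)>5:
    r=cv2.minAreaRect((Q[:,[0,2]]*1000).astype(np.float32));print("rod top tool x,z",np.round(r[0],1),np.round(r[1],1),len(Q),"topz",W[m][:,2].max().round(4))
cv2.imwrite("pics/"+sys.argv[1],cv2.resize(f["color"][0:200,150:370][...,::-1],None,fx=2.5,fy=2.5))
goto([.5033,.2555,.175],-108.4)
E
python3 thr.py thr1.png
```

```text
collar tool x,z [ 0.7 83.7] [43.1 43.1]
rod top tool x,z [-0.6 83.8] [13.3 13.2] 399 topz 0.1515
t 8.27 tcp [0.5031 0.2543 0.2033] rpy [-9.0010e+01 -3.0000e-02 -1.0851e+02] open 0.0180 F [-0.2 -0.2 -4.1] j [-0.26  0.34 -0.4   1.82  0.16  1.   -2.61]
dp [-0.0013  0.0283 -0.0002] dp in target axes [-0.0012  0.0283 -0.0002] twist [ 0.0001 -0.0018  0.0005]
```

View pics/thr1.png

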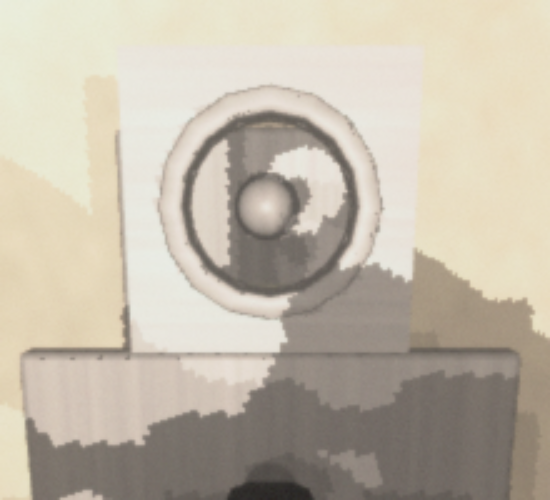

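The rod top sits in the hole, 1.3 mm off centre ((265,207) in the crop), and the plate is level. I'll lower it gently.

Emit:
send_rows(
  deltas=[
    {"dp": [-0.001,0.008,0],"twist": [0,0,0]},
    {"dp": [0,0.011,0],"twist": [0,0,0]},
    {"dp": [0,0.011,0],"twist": [0,0,0]},
    {"dp": [0,0.011,0],"twist": [0,0,0]},
    {"dp": [0,0.008,0],"twist": [0,0,0]},
  ],
)

```text
t: 8.68
tool_pos: [0.5047, 0.256, 0.1515]
tcp_rot: [-1.568, 0.002, -1.894]
ft_force: [-0.3, 0.1, -4.7]
opening: 0.0179
```

```bash
python3 -c "
from h import *
goto([.5033,.2555,.056],-108.4)"
```

```text
t 8.68 tcp [0.5047 0.256  0.1515] rpy [ -89.86    0.14 -108.52] open 0.0179 F [-0.3  0.1 -4.7] j [-0.27  0.41 -0.39  1.87  0.19  0.9  -2.65]
dp [ 0.0012  0.0955 -0.0014] dp in target axes [ 0.001   0.0955 -0.0012] twist [-0.0025 -0.0021 -0.0024]
```

Emit:
send_rows(
  deltas=[
    {"dp": [0,0.01,-0.002],"twist": [-0.003,-0.002,-0.002]},
    {"dp": [0,0.011,0],"twist": [0,0,0]},
    {"dp": [0,0.011,0],"twist": [0,0,0]},
    {"dp": [0,0.011,0],"twist": [0,0,0]},
    {"dp": [0,0.007,0],"twist": [0,0,0]},
  ],
)

```text
t: 9.1
tool_pos: [0.5015, 0.2563, 0.0943]
tcp_rot: [-1.574, -0.002, -1.892]
ft_force: [0.6, -0.8, -4.6]
opening: 0.0178
```

```bash
python3 -c "
from h import *
goto([.5033,.2555,.056],-108.4)"
```

```text
t 9.10 tcp [0.5015 0.2563 0.0943] rpy [-9.0180e+01 -1.0000e-01 -1.0838e+02] open 0.0178 F [ 0.6 -0.8 -4.6] j [-0.29  0.48 -0.37  1.91  0.23  0.79 -2.68]
dp [0.0001 0.0382 0.0021] dp in target axes [0.0002 0.0383 0.0019] twist [0.0032 0.0004 0.0018]
```

Emit:
send_rows(
  deltas=[
    {"dp": [0,0.008,0.002],"twist": [0.003,0,0.002]},
    {"dp": [0,0.008,0],"twist": [0,0,0]},
    {"dp": [0,0.007,0],"twist": [0,0,0]},
    {"dp": [0,0.005,0],"twist": [0,0,0]},
    {"dp": [0,0.003,0],"twist": [0,0,0]},
  ],
)

```text
t: 9.52
tool_pos: [0.5035, 0.2554, 0.0587]
tcp_rot: [-1.571, -0.0, -1.892]
ft_force: [0.2, 0.1, -3.7]
opening: 0.0183
```

```bash
python3 -c "
from h import *
goto([.5033,.2555,.056],-108.4)"
```

```text
t 9.52 tcp [0.5035 0.2554 0.0587] rpy [-9.0040e+01 -2.0000e-02 -1.0839e+02] open 0.0183 F [ 0.2  0.1 -3.7] j [-0.31  0.53 -0.35  1.93  0.26  0.72 -2.7 ]
dp [-0.0001  0.0027 -0.0002] dp in target axes [-0.0001  0.0027 -0.0002] twist [0.0007 0.0002 0.0004]
```

Emit:
send_rows(
  deltas=[
    {"dp": [0,0.0015,0],"twist": [0,0,0]},
    {"dp": [0,0.001,0],"twist": [0,0,0]},
    {"dp": [0,0,0],"twist": [0,0,0]},
    {"dp": [0,0,0],"twist": [0,0,0]},
    {"dp": [0,0,0],"twist": [0,0,0]},
  ],
)

```text
t: 9.93
tool_pos: [0.5042, 0.256, 0.0577]
tcp_rot: [-1.57, 0.001, -1.892]
ft_force: [-0.2, 0.3, -3.6]
opening: 0.0174
```

```bash
python3 -c "
from h import *
goto([.5033,.2555,.056],-108.4)"
```

```text
t 9.93 tcp [0.5042 0.256  0.0577] rpy [-8.9940e+01  3.0000e-02 -1.0838e+02] open 0.0174 F [-0.2  0.3 -3.6] j [-0.31  0.53 -0.35  1.93  0.27  0.72 -2.71]
dp [ 0.0008  0.0017 -0.0007] dp in target axes [ 0.0008  0.0017 -0.0007] twist [-0.001   0.0004 -0.0006]
```

Still carrying 3.6 N of weight, so I'll creep down until the force unloads.

Emit:
send_rows(
  deltas=[
    {"dp": [0,0.0015,0],"twist": [0,0,0]},
    {"dp": [0,0.0015,0],"twist": [0,0,0]},
    {"dp": [0,0.001,0],"twist": [0,0,0]},
    {"dp": [0,0,0],"twist": [0,0,0]},
    {"dp": [0,0,0],"twist": [0,0,0]},
  ],
)

```text
t: 10.35
tool_pos: [0.5048, 0.2565, 0.0567]
tcp_rot: [-1.568, 0.001, -1.892]
ft_force: [-1.2, 0.1, -4.0]
opening: 0.018
```

```bash
python3 -c "
from h import *
goto([.5033,.2555,.056],-108.4)"
```

```text
t 10.35 tcp [0.5048 0.2565 0.0567] rpy [-8.9820e+01  7.0000e-02 -1.0839e+02] open 0.0180 F [-1.2  0.1 -4. ] j [-0.31  0.53 -0.35  1.93  0.27  0.72 -2.71]
dp [ 0.0014  0.0007 -0.0012] dp in target axes [ 0.0014  0.0007 -0.0012] twist [-0.0032  0.0002 -0.0011]
```

Emit:
send_rows(
  deltas=[
    {"dp": [0.001,0.002,-0.001],"twist": [-0.003,0,-0.001]},
    {"dp": [0,0.002,0],"twist": [0,0,0]},
    {"dp": [0,0.001,0],"twist": [0,0,0]},
    {"dp": [0,0,0],"twist": [0,0,0]},
    {"dp": [0,0,0],"twist": [0,0,0]},
  ],
)

```text
t: 10.77
tool_pos: [0.5048, 0.2565, 0.0564]
tcp_rot: [-1.568, 0.001, -1.892]
ft_force: [0.3, 1.0, -3.9]
opening: 0.0178
```

```bash
python3 -c "
from h import *
goto([.5033,.2555,.056],-108.4)"
```

```text
t 10.77 tcp [0.5048 0.2565 0.0564] rpy [-8.9820e+01  6.0000e-02 -1.0839e+02] open 0.0178 F [ 0.3  1.  -3.9] j [-0.31  0.54 -0.35  1.93  0.27  0.72 -2.71]
dp [ 0.0015  0.0004 -0.0011] dp in target axes [ 0.0015  0.0004 -0.0011] twist [-0.0032  0.0002 -0.001 ]
```

Emit:
send_rows(
  deltas=[
    {"dp": [0.001,0.003,-0.001],"twist": [-0.003,0,0]},
    {"dp": [0,0.003,0],"twist": [0,0,0]},
    {"dp": [0,0.003,0],"twist": [0,0,0]},
    {"dp": [0,0.003,0],"twist": [0,0,0]},
    {"dp": [0,0.002,0],"twist": [0,0,0]},
  ],
)

```text
t: 11.18
tool_pos: [0.5049, 0.2566, 0.0563]
tcp_rot: [-1.565, -0.002, -1.893]
ft_force: [-4.6, -4.6, 10.9]
opening: 0.0178
```

```bash
python3 -c "
from h import *
goto([.5033,.2555,.056],-108.4)"
```

```text
t 11.18 tcp [0.5049 0.2566 0.0563] rpy [-8.9670e+01 -9.0000e-02 -1.0846e+02] open 0.0178 F [-4.6 -4.6 10.9] j [-0.32  0.53 -0.34  1.93  0.27  0.72 -2.72]
dp [ 0.0015  0.0003 -0.0012] dp in target axes [ 0.0015  0.0003 -0.0012] twist [-0.0057 -0.0011  0.0017]
```

The upward contact force means it is seated at TCP z 0.056, as expected. I'll relax, then open.

Emit:
send_rows(
  deltas=[
    {"dp": [0,-0.0005,0],"twist": [0,0,0]},
    {"dp": [0,0,0],"twist": [0,0,0]},
    {"dp": [0,0,0],"twist": [0,0,0]},
    {"dp": [0,0,0],"twist": [0,0,0]},
    {"dp": [0,0,0],"twist": [0,0,0]},
  ],
)

```text
t: 11.6
tool_pos: [0.505, 0.2565, 0.0563]
tcp_rot: [-1.565, -0.001, -1.893]
ft_force: [-3.3, -1.7, 6.2]
opening: 0.0176
```

Emit:
send_rows(
  deltas=[
    {"dp": [0,0,0],"twist": [0,0,0]},
    {"dp": [0,0,0],"twist": [0,0,0]},
    {"dp": [0,0,0],"twist": [0,0,0]},
    {"dp": [0,0,0],"twist": [0,0,0]},
    {"dp": [0,0,0],"twist": [0,0,0]},
  ],
  grip=0.6,
)

```text
t: 12.02
tool_pos: [0.5063, 0.2574, 0.0565]
tcp_rot: [-1.564, 0.001, -1.893]
ft_force: [0.7, 0.6, -1.1]
opening: 0.0478
```

Emit:
send_rows(
  deltas=[
    {"dp": [0,0,0],"twist": [0,0,0]},
    {"dp": [0,0,0],"twist": [0,0,0]},
    {"dp": [0,0,0],"twist": [0,0,0]},
    {"dp": [0,0,0],"twist": [0,0,0]},
    {"dp": [0,0,0],"twist": [0,0,0]},
  ],
)

```text
t: 12.43
tool_pos: [0.5065, 0.2576, 0.0566]
tcp_rot: [-1.564, 0.001, -1.893]
ft_force: [0.5, -0.7, 0.6]
opening: 0.0529
```

Released. Now straight up.

Emit:
send_rows(
  deltas=[
    {"dp": [0,-0.01,0],"twist": [0,0,0]},
    {"dp": [0,-0.02,0],"twist": [0,0,0]},
    {"dp": [0,-0.025,0],"twist": [0,0,0]},
    {"dp": [0,-0.03,0],"twist": [0,0,0]},
    {"dp": [0,-0.03,0],"twist": [0,0,0]},
  ],
)

```text
t: 12.85
tool_pos: [0.5012, 0.2553, 0.1712]
tcp_rot: [-1.574, -0.009, -1.892]
ft_force: [0.8, 0.8, -0.1]
opening: 0.0527
```

Emit:
send_rows(
  deltas=[
    {"dp": [0,-0.03,0],"twist": [0,0,0]},
    {"dp": [0,-0.02,0],"twist": [0,0,0]},
    {"dp": [0,0,0],"twist": [0,0,0]},
    {"dp": [0,0,0],"twist": [0,0,0]},
    {"dp": [0,0,0],"twist": [0,0,0]},
  ],
)

```text
t: 13.27
tool_pos: [0.5037, 0.2578, 0.2344]
tcp_rot: [-1.564, 0.002, -1.891]
ft_force: [0.0, -0.3, -0.3]
opening: 0.0528
```

```bash
python3 - <<'E'
from h import *
f,W=wcloud();save(f,"end_w.png")
D=np.array([np.cos(np.radians(-18.4)),np.sin(np.radians(-18.4))]);N=np.array([-D[1],D[0]])
rel=W[...,:2]-np.array([.5013,.2568]);a=rel@D;b=rel@N
m=(W[...,2]>.03)&(W[...,2]<.045)&(a>-.07)&(a<.055)&(abs(b)<.06)&(abs(b)>.02)
A=np.c_[a[m],b[m],np.ones(m.sum())];s=np.linalg.lstsq(A,W[m][:,2],rcond=None)[0];print("plate top plane",np.degrees(s[:2]).round(2),s[2].round(4),m.sum())
m=(W[...,2]>.030)&(W[...,2]<.045)&(abs(a)<.085)&(abs(b)<.08)
r=cv2.minAreaRect((W[m][:,:2]*1000).astype(np.float32));print("plate",r)
m=(W[...,2]>.043)&(W[...,2]<.056)&(abs(a-.085)<.035)&(abs(b)<.035)
r=cv2.minAreaRect((np.c_[a[m],b[m]]*1000).astype(np.float32));print("collar press xy",r)
m=(W[...,2]>.077)&(W[...,2]<.09)&(abs(a)<.05)&(abs(b)<.03)
r=cv2.minAreaRect((np.c_[a[m],b[m]]*1000).astype(np.float32));print("handle press xy",r)
m=(W[...,2]>.135)&(W[...,2]<.155)&(abs(a-.085)<.02)&(abs(b)<.02)
r=cv2.minAreaRect((np.c_[a[m],b[m]]*1000).astype(np.float32));print("rod press xy",r)
g=eyes.grab_frame("top");V=cloud(g);c=g["color"].astype(int);m=np.zeros(V.shape[:2],bool);m[185:248,345:400]=1
m&=(c.sum(2)<120)&(V[...,2]>.03);print("weight handle",cv2.minAreaRect((V[m][:,:2]*1000).astype(np.float32)))
goto([.5,.25,.23],-108.4)
E
```

```text
plate top plane [ 0.1  -0.03] 0.0383 6727
plate ((505.03656005859375, 268.4696350097656), (134.70571899414062, 169.37710571289062), 71.49813079833984)
collar press xy ((87.383544921875, 0.3036670684814453), (42.82316207885742, 42.91852951049805), 0.3217566907405853)
handle press xy ((3.5239639282226562, -0.2271566390991211), (17.438188552856445, 68.24761962890625), 89.67740631103516)
rod press xy ((86.07598114013672, -1.6918773651123047), (13.732290267944336, 13.057662010192871), 89.8759994506836)
weight handle ((506.96270751953125, -274.6839599609375), (68.35110473632812, 17.63382911682129), 6.5332722663879395)
t 13.37 tcp [0.5032 0.2575 0.2332] rpy [ -89.71   -0.   -108.37] open 0.0525 F [-0.6  0.9 -0.1] j [-0.26  0.32 -0.41  1.79  0.15  1.06 -2.61]
dp [ 0.0081  0.0032 -0.0007] dp in target axes [ 0.0081  0.0032 -0.0006] twist [-0.005   0.0004  0.0001]
```

View pics/end_w.png

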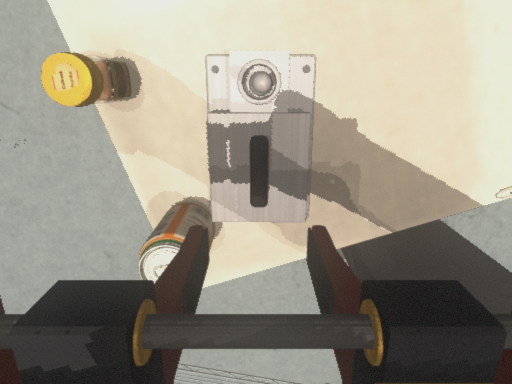

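The platen is seated flat and square on the bed with the rod through its collar at (260,82), and the gripper is clear. I'm handing in.

```bash
python3 -c "
from rig import order
print(order.sign_off())"
```

```text
the job is handed in; nothing more can be done
None
```

The platen is back on the press and handed in. I gripped it by its handle, lowered it level over the guide rod, set it gently on the white bed and let go. It took about 13.4 s of the 53 s allowed.

Last checks, from the wrist and top cameras after the gripper had backed off:
- **Flatness:** the plate's top is 38.3 mm up, so its underside is about 30 mm up, with a tilt of about 0.1°.
- **Rod in hole:** the two centres are about 2.4 mm apart.
- **Position:** the handle is about 3.5 mm from the bed's centre and under 1° from the press's direction.
- **Grill weight:** it had not moved (change under 1 mm).
- **Gripper:** it was clear, with about zero force on it.

Two measurements disagreed:
- **Camera offset:** the wrist camera and the fixed cameras differed by 2–5 mm sideways. I used the wrist camera for lining up the hole and rod.
- **Final outline fit:** the fit to the plate's outline came out too large (135 x 169 mm), probably because it caught the neighbouring bed and tongue. I relied on the collar, handle and surface measurements instead.

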